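# Find the turntable's hidden index notch by feel and lock it

### The arm

A 7-joint arm with a two-finger parallel gripper is mounted at the origin on the work surface. World frame = base frame: x ahead of the robot, y to its left, z up, the work surface at z = 0. Lengths are in mm, angles in rad, forces in N, time in s.
With the tool pointing down it reaches from about 400 to 875 mm from the base axis. Payload 6.5 kg.
Tool frame: the origin (TCP) lies between the finger pads; the fingertips stand 8 mm ahead of it and the grasp point (between the pads) lies 11 mm behind it (r.tips_ahead is the distance from the TCP to the fingertips, in mm); z points along the fingers, y is the line along which they close (so a half turn about z gives the same grasp; the last joint's range is limited). The gripper opens to 85 mm and grips with 20 to 120 N. Pads are 22 mm wide; open, the fingers measure 114 mm over their backs; the gripper's body (76 mm by 85 mm) begins 54 mm behind the grasp point. The pads swing forward as they close: fully open they stand 13 mm farther back than shut.
Start: joints at [1.049, 0.536, -0.004, 1.538, 0.003, 1.067, -0.071], TCP at [286.112, -583.635, 239.29] pointing down, gripper open.
Joint ranges: [-2.7, 2.7], [-0.37, 2.16], [-1.27, 1.26], [0.24, 2.4], [-1.31, 4.45], [0.19, 1.91], [-2.76, 2.76]. Speed limits (rad/s): [2.39, 2.39, 3.14, 3.14, 3.14, 3.14, 3.14].

### API

Orientations are given as a unit quaternion [w, x, y, z].
In Python, from cell import r, optics, workorder, finder gives the robot as it stands.
- The arm moves only by the tool arm_command, never from a script. Its argument "motion" is a list of rows, each an object with "hand": the closure in counts, from 0 (fully open) to 255 (shut); "linear": the shift along the tool's x, y, z in m, a list of three; "delta_rot": the turn, a rotation vector about the tool's x, y, z in degrees, a list of three. In form: [{"hand": hand, "linear": [tx, ty, tz], "delta_rot": [wx, wy, wz]}, ...]. A call has 1 to 5 rows; each row shifts and turns the commanded pose from where the row before left it, along the tool's axes as they then stand; what a row does not reach is not made up. A row lasts 1/8 s, in which the tool goes at most 62.5 mm and 10.7 degrees, less where a joint would pass 70% of its speed; a pose out of reach is approached as far as the arm can. A call with a gripper value outside its range is refused whole. The fingers move at their own pace and stop on an object; "squeeze" is the grip in N (left out, the last holds). Time passes only in rows, so rows that do not move let the fingers close. It gives the time, the measured TCP pose, the force, the opening and the grip force at its end, in the units of the state.
- r.state(): the state, without advancing time (a new reading comes with each control period).
- optics.camera(name): name is "scene" or "top"; returns the picture (420x560x3 uint8, red, green, blue); there is no depth.
- optics.camera_info(name): a dict with "fx", "fy", "cx", "cy" (pixels), "rvec" (rotation vector, rad) and "tvec" (3), from world to camera coordinates, as OpenCV has them. Camera axes: x right, y down, z forward; pixel columns grow to the right and rows downward; lengths in mm; the calibration is good to about 2 mm. A picture is of the moment at which its call begins. camera_info takes no time and is no camera call.
- workorder.hand_in(): hands the job in; it is judged then, once.
Trained networks look in the newest picture that a camera, given by its name, has taken for a name from the list of things; names that differ only in an ending like _2 or _b are one class to them, and where a whole thing is asked for, a point or a joint stands for the part that bears it (a point fixed in the world has none). Each returns a list of dicts, best first, with "p" (0 to 1); they miss things now and then, are a little off and sometimes report something else, mostly with a low value. They report only what shows in the picture. A call takes as long as a camera call. They do not tell look-alikes from the thing itself.
- finder.masks_of(camera, query): "pixels" (420x560 bool, what is visible of it) and "position" ([column, row] in pixels, amid what is visible of it).
- finder.tip_of(camera, query): "position" ([column, row] in pixels: a listed point, or the origin of a listed thing).
The state is a dict: "clock": time; "joints": joint angles; "dq": joint speeds; "effort": joint torques, N m; "eef_pos": TCP position; "ee_rot": TCP orientation; "ft_force": force on the tool from outside, world axes, zero at the start; "torque": the same for the moment, N m; "gripper_width": opening from 0.0 (shut) to 1.0 (fully open); "finger_force": force on a finger pad.
Only numpy, scipy, OpenCV 4.12 (cv2) and the standard library are available. Lean on these libraries where they do the work, as an engineer would, in place of code of your own. Each camera call takes 0.05 s, during which the arm holds its last target. There are 200 camera calls.

### The job

Lock the little decorating turntable for banding: feel your way clockwise with its black knob until it drops into its hidden index notch, let it settle there, then gently press the red lock pin fully home. Do not force the pin, and leave everything else on the bench where it is.

Things in the scene. Friction and masses are not known exactly. Their poses are not given: they have to be found in the camera images.
- stand: the turntable's round blue housing, 210 mm across and 50 mm high, rubber foot 224 mm across, fixed to the bench; origin at the centre of its underside, z up along the turning axis, -x towards the red lock pin, which stands 90 mm from the axis. Hidden inside, a sprung ball rides on an index plate that turns with the disc and has one notch
- turntable (a joint): angle of the disc with its knob against the housing, rad, growing clockwise seen from above; at 0 the knob's bar is in line with the lock pin. It starts between -0.15 and 0.15; the notch is unmarked, somewhere between 0.6 and 1.7. It turns with an even drag of about 0.1 N m and stays where it is left; let go within 0.06 rad of the notch's centre, it settles into it by itself
- knob_grip (a point): the point to grip: on the turning axis, 94 mm above the bench, in the black bar-shaped knob in the middle of the disc; the bar is 56 mm long, 14 mm thick, 36 mm high (72 to 108 mm above the bench), lies along this point's x axis and is gripped across its thickness, along the point's y axis; a white mark on its top is at the -x end
- pin_top (a point): centre of the top of the red round cap of the lock pin, 22 mm across, 80 mm above the bench when the pin is up; it is pressed straight down. No other part is within 15 mm of the cap at its height
- lock_pin (a joint): how far the pin is pressed, m: 0 up, 0.010 fully home. It slides with about 4 N and stays where it is left. Unless the turntable is settled in its notch (within about 0.03 rad), the pin's foot meets the index plate after 2 mm and goes no further
- jar_mid (a point): centre of a glass jar with a steel lid, 72 mm across, 105 mm high; not to be moved
- pots_mid (a point): centre of the inner of two small terracotta pots stacked one in the other, about 92 mm across; not to be moved
- scraper_mid (a point): centre of the yellow plastic scraper lying flat, 100 by 75 mm; not to be moved
- rib_mid (a point): centre of the bamboo rib lying flat, 146 by 36 mm; not to be moved
- brush_mid (a point): middle of the glaze brush lying on the bench, 190 mm long; not to be moved
- trimmer_mid (a point): middle of the loop trimming tool lying on the bench, 160 mm long; not to be moved
- disc_top (a point): centre of the plywood disc's top, 65 mm above the bench; disc 144 mm across. Feel of the notch when turning clockwise: 0.1 rad before its centre the drag falls, to a forward pull of about 0.2 N m close to the centre; past the centre it jumps to 0.5 N m of resistance, which fades to the even drag within 0.1 rad. Turning on through the notch and back does no harm
Mind the look-alikes: they are no part of the job. Of the things that look like the stand, the largest one is meant.

How it is judged:
By the outcome, as a careful person would: the job done as asked, in the order asked, and still so for the second after the job is handed in, with the robot touching nothing.
It also fails if it takes over 67 s, if anything falls off the work surface, if the arm or the gripper's body presses on something with over 40 N, if the wrist force passes 120 N, or if a joint passes its speed limit or range.

## Working session

There is one attempt and no reset: what is moved stays moved. The work goes in short steps, Python scripts to look and compute and a tool call to move; the robot and the scene stay as the last step left them, time stands still between calls to the robot, and variables do not carry over. Pictures are saved under pics/ and viewed, at most 10 in all, crops included, and the job is handed in when it is done.

Besides the shell and the picture viewer there is one more tool, called as name([rows], argument=value, ...), one row to a line, values as JSON. arm_command: Moves the arm, as the interface text tells. Its arguments: {"type":"object","properties":{"motion":{"type":"array","items":{"type":"object","properties":{"hand":{"type":"number"},"linear":{"type":"array","items":{"type":"number"}},"delta_rot":{"type":"array","items":{"type":"number"}}}}},"squeeze":{"type":"number"}},"required":["motion"]}

```bash
mkdir -p pics; cat > h.py <<'E'
import numpy as np, cv2
from cell import r, optics, workorder, finder
def K(n):
    i=optics.camera_info(n); return i,np.array([[i['fx'],0,i['cx']],[0,i['fy'],i['cy']],[0,0,1.]])
def ray(n,px,z):
    i,k=K(n); R,_=cv2.Rodrigues(np.array(i['rvec'],float)); t=np.array(i['tvec'],float)
    c=-R.T@t; d=R.T@np.linalg.inv(k)@np.array([px[0],px[1],1.]); return c+d*(z-c[2])/d[2]
def proj(n,p):
    i,k=K(n); return cv2.projectPoints(np.array([p],float),np.array(i['rvec'],float),np.array(i['tvec'],float),k,None)[0].ravel()
def snap(n,f): 
    im=optics.camera(n); cv2.imwrite('pics/'+f,im[:,:,::-1]); return im
E
python3 - <<'E'
from h import *
a=snap('scene','s0.png');b=snap('top','t0.png')
for n in('top','scene'):
    for q,z in(('stand',0),('knob_grip',94),('pin_top',80),('disc_top',65)):
        for d in finder.tip_of(n,q): print(n,q,round(d['p'],2),np.round(d['position'],1),np.round(ray(n,d['position'],z)))
print(r.state())
E
```

```text
top stand 0.97 [243.3 170.3] [603.  89.   0.]
top stand 0.75 [216.2 257.5] [379. 148.   0.]
top stand 0.65 [338.3 177.2] [ 591. -154.    0.]
top knob_grip 0.9 [210.  262.5] [367. 147.  94.]
top knob_grip 0.79 [238.3 159.5] [608.  92.  94.]
top knob_grip 0.66 [341.8 169.8] [ 590. -150.   94.]
top pin_top 0.57 [231.1 201.4] [511. 107.  80.]
top pin_top 0.46 [202.5 286. ] [314. 164.  80.]
top pin_top 0.37 [338.9 196.5] [ 529. -146.   80.]
top disc_top 0.95 [241.  165.3] [601.  88.  65.]
top disc_top 0.84 [337.9 170.9] [ 594. -145.   65.]
top disc_top 0.66 [212.3 259.6] [374. 147.  65.]
scene stand 0.75 [338.4 229.8] [594.  99.   0.]
scene stand 0.7 [310.3 176.3] [352. 166.   0.]
scene stand 0.56 [255.9 263.3] [ 593. -151.    0.]
scene knob_grip 0.97 [308.3 160.3] [390. 128.  94.]
scene knob_grip 0.92 [339.  206.9] [604.  83.  94.]
scene knob_grip 0.81 [254.1 243.7] [ 616. -165.   94.]
scene pin_top 0.53 [324.7 189.8] [514. 102.  80.]
scene pin_top 0.53 [245.4 229.7] [ 551. -155.   80.]
scene disc_top 0.66 [340.2 215. ] [605.  89.  65.]
scene disc_top 0.62 [253.5 248.7] [ 604. -161.   65.]
{'clock': 0.5, 'joints': array([ 1.04878057,  0.53641869, -0.00438981,  1.53793783,  0.00258312,
        1.06727232, -0.07121068]), 'dq': array([-1.36380507e-05, -9.79693080e-04,  9.64978687e-04,  4.71663183e-04,
       -1.10035272e-03, -3.77050692e-04, -3.35362771e-05]), 'effort': array([-1.26962859e-03, -5.82885146e+01,  1.04671352e+00, -2.59219444e+01,
        1.23704082e-02,  2.84994028e-03, -3.72017109e-05]), 'eef_pos': array([ 286.11573469, -583.61826789,  239.2630744 ]), 'ee_rot': array([-1.18063019e-05,  9.74140201e-01,  2.25944394e-01, -1.35950353e-05]), 'ft_force': array([ 0.57864314, -0.23378082, -0.05016151]), 'torque': array([ 0.00508426,  0.01107139, -0.01371012]), 'finger_force': 0.0, 'gripper_width': 0.9953950767043497}
```

View pics/t0.png

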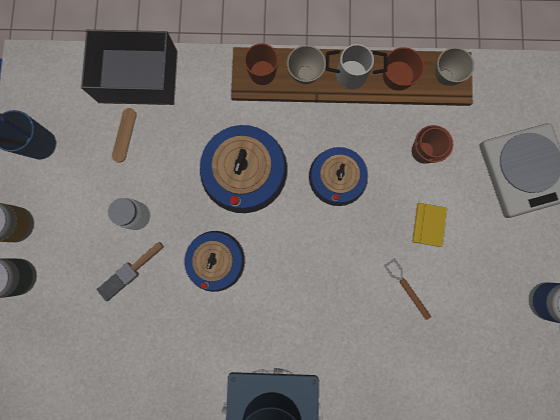

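View pics/s0.png

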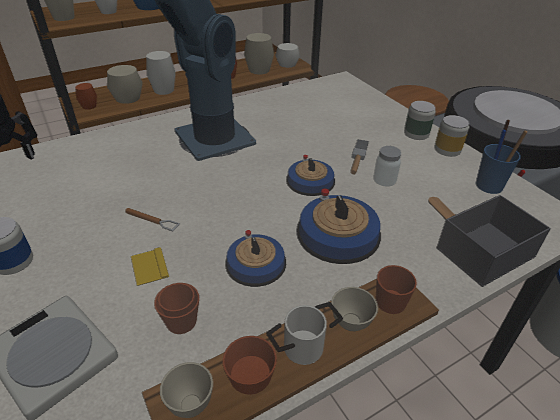

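The top view shows three look-alike turntables: a large one at (243,168), a small one at (338,176) and another small one at (214,261). The task means the largest, (243,168) top and (340,225) scene, with its red pin at (235,201) top. I'll check that choice in a close crop and refine its position.

```bash
cat > m.py <<'E'
from h import *
from scipy.optimize import least_squares
def two(pa,pb): # triangulate
    P=[];
    for n,p in(('top',pa),('scene',pb)):
        i,k=K(n);R,_=cv2.Rodrigues(np.array(i['rvec'],float));P.append(k@np.c_[R,np.array(i['tvec'],float)])
    X=cv2.triangulatePoints(P[0],P[1],np.array(pa,float).reshape(2,1),np.array(pb,float).reshape(2,1)).ravel();return X[:3]/X[3]
E
python3 - <<'E'
from m import *
print('proj tcp',proj('top',r.state()['eef_pos']),proj('scene',r.state()['eef_pos']))
i,k=K('top');R,_=cv2.Rodrigues(np.array(i['rvec'],float));print('cam',-R.T@np.array(i['tvec']))
i,k=K('scene');R,_=cv2.Rodrigues(np.array(i['rvec'],float));print('cam',-R.T@np.array(i['tvec']))
ims={n:optics.camera(n) for n in('top','scene')}
for n,near in(('top',(243,168)),('scene',(340,225))):
    im=ims[n].astype(int); h=cv2.cvtColor(ims[n],cv2.COLOR_RGB2HSV)
    Y,X=np.mgrid[:420,:560]; w=np.hypot(X-near[0],Y-near[1])<50
    # red cap
    red=((h[...,0]<6)|(h[...,0]>174))&(h[...,1]>150)&(h[...,2]>100)&w
    nn,l,s,c=cv2.connectedComponentsWithStats(red.astype(np.uint8)); 
    for j in range(1,nn):
        if s[j,4]>10: print(n,'red',s[j],c[j],np.round(ray(n,c[j],80)))
    wood=(h[...,0]>6)&(h[...,0]<25)&(h[...,1]>60)&(h[...,2]>90)&w
    nn,l,s,c=cv2.connectedComponentsWithStats(wood.astype(np.uint8)); j=1+s[1:,4].argmax()
    cn,_=cv2.findContours((l==j).astype(np.uint8),cv2.RETR_EXTERNAL,cv2.CHAIN_APPROX_NONE)
    hull=cv2.convexHull(cn[0])[:,0].astype(float)
    pts=np.array([ray(n,p,65)[:2] for p in hull])
    f=lambda q:np.hypot(*(pts-q[:2]).T)-q[2]
    q=least_squares(f,[600,90,72],loss='soft_l1',f_scale=2); print(n,'disc',np.round(q.x,1),'res',np.std(q.fun).round(2))
a=cv2.resize(ims['top'][110:225,185:385],None,fx=4,fy=4,interpolation=cv2.INTER_CUBIC)
b=cv2.resize(ims['scene'][180:265,290:390],None,fx=4,fy=4,interpolation=cv2.INTER_CUBIC)
o=np.zeros((460,800,3),np.uint8);o[:]=a; cv2.imwrite('pics/c0.png',o[:,:,::-1])
cv2.imwrite('pics/c1.png',cv2.resize(b,None,fx=1.5,fy=1.5)[:,:,::-1])
E
```

```text
proj tcp [581.46212593 317.9370799 ] [ 11.77816117 169.7076031 ]
cam [ 378.04906261  -14.9615488  1072.68958092]
cam [1273.68346183 -485.73768849  815.79684018]
top red [230 196   9   8  58] [234.  199.5] [515. 100.  80.]
top disc [604.2  88.2  70.5] res 0.29
scene red [322 189   7   4  23] [324.82608696 190.39130435] [516. 101.  80.]
scene disc [605.6  89.6  71. ] res 0.95
```

View pics/c0.png

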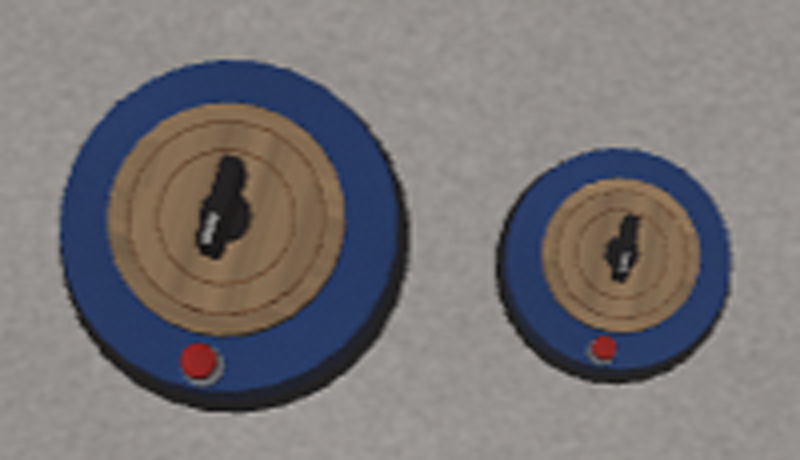

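View pics/c1.png

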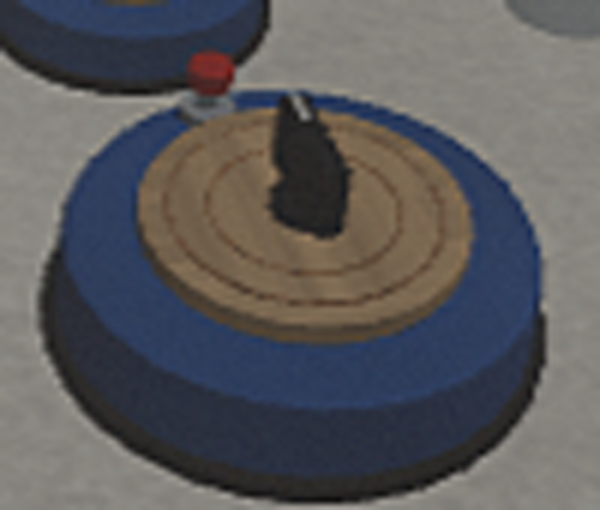

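The crop confirms the choice. The large turntable has its pin on the near side, and the knob's white mark points roughly at the pin. Axis is about (604.5, 88.7) and pin about (515.5, 100.5), 89.8 mm apart against 90 expected. Next I'll get the bar's direction and plan the approach.

```bash
cat > plan.py <<'E'
from h import *
from scipy.spatial.transform import Rotation as Ro
import json
def rot():
    q=r.state()['ee_rot']; return Ro.from_quat([q[1],q[2],q[3],q[0]])
def pose():
    x=rot().as_matrix()[:,0]; return np.round(r.state()['eef_pos'],1), round(np.degrees(np.arctan2(x[1],x[0])),2)
def rows(p0,y0,p1,y1,n,hand=0):
    p0=np.array(p0,float);d=(np.array(p1)-p0)/n/1000;dy=(y1-y0)/n
    for i in range(n):
        a=np.radians(y0+dy*i);c,s=np.cos(a),np.sin(a)
        # tool x=(c,s,0), y=(s,-c,0), z=(0,0,-1)
        l=[round(float(v),4) for v in(c*d[0]+s*d[1],s*d[0]-c*d[1],-d[2])]
        print(json.dumps({"hand":hand,"linear":l,"delta_rot":[0,0,round(-dy,2)]})+',')
E
python3 - <<'E'
from plan import *
im=optics.camera('top'); Y,X=np.mgrid[:420,:560]
dark=(im.max(2)<60)&(np.hypot(X-242,Y-163)<20)
# bar at top height: drop round foot by PCA on rectified points
for a,b in(((237,172.5),(243.2,150)),):
    A,B=ray('top',a,108),ray('top',b,108);print('hand',A,B,np.linalg.norm(A-B),np.degrees(np.arctan2(*(B-A)[[1,0]])))
p=np.array([ray('top',q,108)[:2] for q in np.c_[X[dark],Y[dark]]]);m=p.mean(0);w,v=np.linalg.eigh(np.cov((p-m).T));d=v[:,1]*np.sign(v[0,1]);print('pca',len(p),m,np.degrees(np.arctan2(d[1],d[0])),np.sqrt(12*w))
a=np.array([604.5,88.7]);pin=np.array([515.5,100.5]);print('pin->axis',np.degrees(np.arctan2(*(a-pin)[::-1])))
P,y=pose();print(P,y);rows(P,y,[604.5,88.7,180],164.6,15)
E
```

```text
hand [574.46043068  92.44590198 108.        ] [627.88422034  80.24641096 108.        ] 54.798986153590256 -12.863115886059047
pca 192 [600.35685952  84.73354212] -8.654454326959893 [22.32124707 54.09279994]
pin->axis -7.552470713530353
[ 286.1 -583.6  239.3] 26.12
{"hand": 0, "linear": [0.0388, -0.0309, 0.004], "delta_rot": [0, 0, -9.23]},
{"hand": 0, "linear": [0.0432, -0.0243, 0.004], "delta_rot": [0, 0, -9.23]},
{"hand": 0, "linear": [0.0466, -0.017, 0.004], "delta_rot": [0, 0, -9.23]},
{"hand": 0, "linear": [0.0487, -0.0093, 0.004], "delta_rot": [0, 0, -9.23]},
{"hand": 0, "linear": [0.0496, -0.0014, 0.004], "delta_rot": [0, 0, -9.23]},
{"hand": 0, "linear": [0.0492, 0.0066, 0.004], "delta_rot": [0, 0, -9.23]},
{"hand": 0, "linear": [0.0475, 0.0144, 0.004], "delta_rot": [0, 0, -9.23]},
{"hand": 0, "linear": [0.0445, 0.0218, 0.004], "delta_rot": [0, 0, -9.23]},
{"hand": 0, "linear": [0.0405, 0.0287, 0.004], "delta_rot": [0, 0, -9.23]},
{"hand": 0, "linear": [0.0353, 0.0348, 0.004], "delta_rot": [0, 0, -9.23]},
{"hand": 0, "linear": [0.0293, 0.04, 0.004], "delta_rot": [0, 0, -9.23]},
{"hand": 0, "linear": [0.0225, 0.0442, 0.004], "delta_rot": [0, 0, -9.23]},
{"hand": 0, "linear": [0.0151, 0.0472, 0.004], "delta_rot": [0, 0, -9.23]},
{"hand": 0, "linear": [0.0073, 0.049, 0.004], "delta_rot": [0, 0, -9.23]},
{"hand": 0, "linear": [-0.0006, 0.0496, 0.004], "delta_rot": [0, 0, -9.23]},
```

arm_command([
  {"hand": 0, "linear": [0.0388, -0.0309, 0.004], "delta_rot": [0, 0, -9.4]},
  {"hand": 0, "linear": [0.0432, -0.0243, 0.004], "delta_rot": [0, 0, -9.4]},
  {"hand": 0, "linear": [0.0466, -0.017, 0.004], "delta_rot": [0, 0, -9.4]},
  {"hand": 0, "linear": [0.0487, -0.0093, 0.004], "delta_rot": [0, 0, -9.4]},
  {"hand": 0, "linear": [0.0496, -0.0014, 0.004], "delta_rot": [0, 0, -9.4]},
])

```text
clock: 1.27
eef_pos: [391.6, -357.6, 219.5]
ee_rot: [0.0, 0.802, 0.598, 0.0]
ft_force: [1.1, 0.3, 0.7]
gripper_width: 1.004
finger_force: 0.0
```

arm_command([
  {"hand": 0, "linear": [0.0492, 0.0066, 0.004], "delta_rot": [0, 0, -9.4]},
  {"hand": 0, "linear": [0.0475, 0.0144, 0.004], "delta_rot": [0, 0, -9.4]},
  {"hand": 0, "linear": [0.0445, 0.0218, 0.004], "delta_rot": [0, 0, -9.4]},
  {"hand": 0, "linear": [0.0405, 0.0287, 0.004], "delta_rot": [0, 0, -9.4]},
  {"hand": 0, "linear": [0.0353, 0.0348, 0.004], "delta_rot": [0, 0, -9.4]},
])

```text
clock: 1.9
eef_pos: [493.3, -131.4, 199.5]
ee_rot: [0.0, 0.497, 0.868, 0.0]
ft_force: [0.8, 0.4, -1.3]
gripper_width: 1.0
finger_force: 0.0
```

arm_command([
  {"hand": 0, "linear": [0.0293, 0.04, 0.004], "delta_rot": [0, 0, -9.4]},
  {"hand": 0, "linear": [0.0225, 0.0442, 0.004], "delta_rot": [0, 0, -9.4]},
  {"hand": 0, "linear": [0.0151, 0.0472, 0.004], "delta_rot": [0, 0, -9.4]},
  {"hand": 0, "linear": [0.0073, 0.049, 0.004], "delta_rot": [0, 0, -9.4]},
  {"hand": 0, "linear": [0, 0, 0], "delta_rot": [0, 0, -9.4]},
])

```text
clock: 2.52
eef_pos: [572.2, 54.7, 183.6]
ee_rot: [0.0, 0.106, 0.994, 0.002]
ft_force: [0.3, -1.8, 0.1]
gripper_width: 0.998
finger_force: 0.0
```

```bash
python3 - <<'E'
from plan import *
P,y=pose();print(P,y,r.state()['joints'].round(2),r.state()['ft_force']);rows(P,y,[604.5,88.7,150],167.3,3)
E
```

```text
[572.2  54.7 183.6] 167.79 [ 0.34  0.58 -0.7   1.76  0.44  0.96  0.83] [ 0.25675423 -1.79434524  0.06232738]
{"hand": 0, "linear": [-0.0081, 0.0134, 0.0112], "delta_rot": [0, 0, 0.16]},
{"hand": 0, "linear": [-0.0081, 0.0134, 0.0112], "delta_rot": [0, 0, 0.16]},
{"hand": 0, "linear": [-0.008, 0.0134, 0.0112], "delta_rot": [0, 0, 0.16]},
```

arm_command([
  {"hand": 0, "linear": [-0.0081, 0.0134, 0.0112], "delta_rot": [0, 0, 0.16]},
  {"hand": 0, "linear": [-0.0081, 0.0134, 0.0112], "delta_rot": [0, 0, 0.16]},
  {"hand": 0, "linear": [-0.0081, 0.0134, 0.0112], "delta_rot": [0, 0, 0.16]},
  {"hand": 0, "linear": [0, 0, 0], "delta_rot": [0, 0, 0]},
])

```text
clock: 3.02
eef_pos: [604.1, 84.3, 148.4]
ee_rot: [-0.001, 0.116, 0.993, 0.0]
ft_force: [0.6, -0.1, 0.3]
gripper_width: 1.005
finger_force: 0.0
```

```bash
python3 - <<'E'
from plan import *
print(pose(),r.state()['joints'].round(2))
a=optics.camera('top')[120:220,190:300];b=optics.camera('scene')[130:270,270:400]
cv2.imwrite('pics/d.png',np.hstack([cv2.resize(a,(400,364),interpolation=cv2.INTER_CUBIC),cv2.resize(b,(338,364),interpolation=cv2.INTER_CUBIC)])[:,:,::-1])
E
```

```text
(array([604.1,  84.3, 148.4]), np.float64(166.67)) [ 0.25  0.67 -0.65  1.69  0.48  0.95  0.75]
```

View pics/d.png

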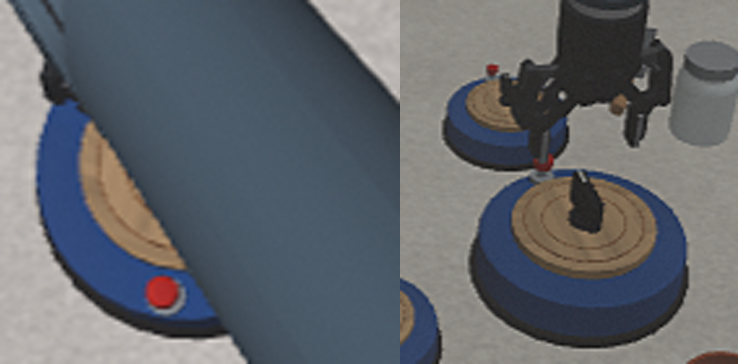

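The fingers straddle the knob, with the knob between them and in line. I'll correct 4 mm and go down.

arm_command([
  {"hand": 0, "linear": [0.0006, 0.0044, 0.01], "delta_rot": [0, 0, -0.5]},
  {"hand": 0, "linear": [0, 0, 0.015], "delta_rot": [0, 0, 0]},
  {"hand": 0, "linear": [0, 0, 0.015], "delta_rot": [0, 0, 0]},
  {"hand": 0, "linear": [0, 0, 0.012], "delta_rot": [0, 0, 0]},
  {"hand": 0, "linear": [0, 0, 0], "delta_rot": [0, 0, 0]},
])

```text
clock: 3.75
eef_pos: [603.7, 87.1, 96.3]
ee_rot: [-0.001, 0.112, 0.994, -0.0]
ft_force: [-0.1, -0.1, -0.9]
gripper_width: 1.006
finger_force: 0.0
```

```bash
python3 - <<'E'
from plan import *
print(pose(),r.state()['ft_force'].round(1));rows(*pose(),[604.5,88.7,83.5],167.3,1)
E
```

```text
(array([603.7,  87.1,  96.3]), np.float64(167.14)) [-0.1 -0.1 -0.9]
{"hand": 0, "linear": [-0.0004, 0.0017, 0.0128], "delta_rot": [0, 0, -0.16]},
```

arm_command([
  {"hand": 0, "linear": [-0.0004, 0.0016, 0.0125], "delta_rot": [0, 0, 0]},
  {"hand": 120, "linear": [0, 0, 0], "delta_rot": [0, 0, 0]},
  {"hand": 160, "linear": [0, 0, 0], "delta_rot": [0, 0, 0]},
  {"hand": 185, "linear": [0, 0, 0], "delta_rot": [0, 0, 0]},
], squeeze=25)

```text
clock: 4.25
eef_pos: [605.6, 88.9, 85.5]
ee_rot: [0.0, 0.112, 0.994, 0.0]
ft_force: [-0.2, -0.6, -0.6]
gripper_width: 0.378
finger_force: 0.0
```

arm_command([
  {"hand": 200, "linear": [0, 0, 0], "delta_rot": [0, 0, 0]},
  {"hand": 230, "linear": [0, 0, 0], "delta_rot": [0, 0, 0]},
  {"hand": 255, "linear": [0, 0, 0], "delta_rot": [0, 0, 0]},
  {"hand": 255, "linear": [0, 0, 0], "delta_rot": [0, 0, 0]},
  {"hand": 255, "linear": [0, 0, 0], "delta_rot": [0, 0, 0]},
], squeeze=25)

```text
clock: 4.88
eef_pos: [605.9, 90.8, 85.7]
ee_rot: [0.001, 0.111, 0.994, 0.001]
ft_force: [1.8, 4.9, -0.9]
gripper_width: 0.162
finger_force: 24.7
```

```bash
python3 - <<'E'
from plan import *
s=r.state();print(pose(),s['ft_force'].round(1),s['torque'].round(3),s['gripper_width'],s['finger_force'],s['joints'].round(2))
E
```

```text
(array([605.9,  90.8,  85.7]), np.float64(167.2)) [ 1.8  4.9 -0.9] [ 0.881 -0.261 -0.037] 0.1622005010714432 24.690808653831482 [ 0.21  0.76 -0.61  1.71  0.55  0.85  0.7 ]
```

Gripped: the opening of 0.162 is 13.8 mm against the 14 mm bar. Next I'll relieve the side load and turn clockwise, reading the z moment as I go.

```bash
cat > f.py <<'E'
from plan import *
s=r.state();print(*pose(),'F',s['ft_force'].round(1),'Mz',s['torque'][2].round(3),'w',s['gripper_width'].round(3),'j7',s['joints'][6].round(2),'t',s['clock'])
E
```

arm_command([
  {"hand": 255, "linear": [-0.0001, 0.0018, 0], "delta_rot": [0, 0, 0]},
  {"hand": 255, "linear": [0, 0, 0], "delta_rot": [0, 0, 0]},
  {"hand": 255, "linear": [0, 0, 0], "delta_rot": [0, 0, 3]},
  {"hand": 255, "linear": [0, 0, 0], "delta_rot": [0, 0, 3]},
  {"hand": 255, "linear": [0, 0, 0], "delta_rot": [0, 0, 0]},
], squeeze=50)

```text
clock: 5.5
eef_pos: [605.9, 90.8, 85.7]
ee_rot: [0.0, 0.164, 0.987, -0.0]
ft_force: [-1.9, 1.2, 7.1]
gripper_width: 0.155
finger_force: 51.5
```

```bash
python3 f.py
```

```text
Traceback (most recent call last):
  File "f.py", line 2, in <module>
    s=r.state();print(*pose(),'F',s['ft_force'].round(1),'Mz',s['torque'][2].round(3),'w',s['gripper_width'].round(3),'j7',s['joints'][6].round(2),'t',s['clock'])
                                                                                          ^^^^^^^^^^^^^^^^^^^^^^^^
AttributeError: 'float' object has no attribute 'round'
```

arm_command([
  {"hand": 255, "linear": [0, 0, 0], "delta_rot": [0, 0, 4]},
  {"hand": 255, "linear": [0, 0, 0], "delta_rot": [0, 0, 4]},
  {"hand": 255, "linear": [0, 0, 0], "delta_rot": [0, 0, 4]},
  {"hand": 255, "linear": [0, 0, 0], "delta_rot": [0, 0, 0]},
])

```text
clock: 6.0
eef_pos: [606.0, 90.9, 85.8]
ee_rot: [0.0, 0.266, 0.964, 0.0]
ft_force: [-1.3, 1.5, 6.1]
gripper_width: 0.153
finger_force: 51.5
```

```bash
python3 f.py
```

```text
Traceback (most recent call last):
  File "f.py", line 2, in <module>
    s=r.state();print(*pose(),'F',s['ft_force'].round(1),'Mz',s['torque'][2].round(3),'w',s['gripper_width'].round(3),'j7',s['joints'][6].round(2),'t',s['clock'])
                                                                                          ^^^^^^^^^^^^^^^^^^^^^^^^
AttributeError: 'float' object has no attribute 'round'
```

```bash
cat > f.py <<'E'
from plan import *
s=r.state();print(*pose(),'F',s['ft_force'].round(1),'Mz %.3f w %.3f j7 %.2f t %.2f'%(s['torque'][2],s['gripper_width'],s['joints'][6],s['clock']))
E
python3 f.py
```

```text
[606.   90.9  85.8] 149.17 F [-1.3  1.5  6.1] Mz -0.128 w 0.153 j7 0.43 t 6.00
```

arm_command([
  {"hand": 255, "linear": [0, 0, 0], "delta_rot": [0, 0, 3]},
  {"hand": 255, "linear": [0, 0, 0], "delta_rot": [0, 0, 2]},
])

```text
clock: 6.25
eef_pos: [606.0, 91.0, 85.8]
ee_rot: [0.0, 0.308, 0.952, 0.0]
ft_force: [-1.3, 1.7, 7.5]
gripper_width: 0.156
finger_force: 51.5
```

```bash
python3 f.py
```

```text
[606.   91.   85.8] 144.18 F [-1.3  1.7  7.5] Mz 0.171 w 0.156 j7 0.36 t 6.25
```

arm_command([
  {"hand": 255, "linear": [0, 0, 0], "delta_rot": [0, 0, 1.5]},
  {"hand": 255, "linear": [0, 0, 0], "delta_rot": [0, 0, 1.5]},
])

```text
clock: 6.5
eef_pos: [606.0, 91.0, 85.7]
ee_rot: [0.0, 0.332, 0.943, 0.0]
ft_force: [-2.4, 1.3, 5.8]
gripper_width: 0.155
finger_force: 51.4
```

```bash
python3 f.py
```

```text
[606.   91.   85.7] 141.21 F [-2.4  1.3  5.8] Mz 0.147 w 0.155 j7 0.31 t 6.50
```

arm_command([
  {"hand": 255, "linear": [0, 0, 0], "delta_rot": [0, 0, 1.5]},
  {"hand": 255, "linear": [0, 0, 0], "delta_rot": [0, 0, 1.5]},
])

```text
clock: 6.75
eef_pos: [606.0, 91.0, 85.7]
ee_rot: [0.0, 0.357, 0.934, 0.0]
ft_force: [-1.7, 2.5, 5.5]
gripper_width: 0.156
finger_force: 51.4
```

```bash
python3 f.py
```

```text
[606.   91.   85.7] 138.2 F [-1.7  2.5  5.5] Mz 0.099 w 0.156 j7 0.27 t 6.75
```

arm_command([
  {"hand": 255, "linear": [0, 0, 0], "delta_rot": [0, 0, 1.5]},
  {"hand": 255, "linear": [0, 0, 0], "delta_rot": [0, 0, 1.5]},
])

```text
clock: 7.0
eef_pos: [606.0, 91.0, 85.7]
ee_rot: [0.0, 0.381, 0.925, 0.0]
ft_force: [-1.4, 2.4, 5.4]
gripper_width: 0.153
finger_force: 51.4
```

```bash
python3 f.py
```

```text
[606.   91.   85.7] 135.21 F [-1.4  2.4  5.4] Mz 0.171 w 0.153 j7 0.22 t 7.00
```

arm_command([
  {"hand": 255, "linear": [0, 0, 0], "delta_rot": [0, 0, 1.5]},
  {"hand": 255, "linear": [0, 0, 0], "delta_rot": [0, 0, 1.5]},
])

```text
clock: 7.25
eef_pos: [606.0, 91.0, 85.8]
ee_rot: [0.0, 0.405, 0.914, 0.0]
ft_force: [-1.5, 2.8, 5.6]
gripper_width: 0.158
finger_force: 51.4
```

```bash
python3 f.py
```

```text
[606.   91.   85.8] 132.21 F [-1.5  2.8  5.6] Mz 0.115 w 0.158 j7 0.18 t 7.25
```

arm_command([
  {"hand": 255, "linear": [0, 0, 0], "delta_rot": [0, 0, 1.5]},
  {"hand": 255, "linear": [0, 0, 0], "delta_rot": [0, 0, 1.5]},
])

```text
clock: 7.5
eef_pos: [606.1, 91.0, 85.8]
ee_rot: [0.0, 0.429, 0.903, 0.0]
ft_force: [-1.3, 2.8, 5.8]
gripper_width: 0.153
finger_force: 51.4
```

```bash
python3 f.py
```

```text
[606.1  91.   85.8] 129.21 F [-1.3  2.8  5.8] Mz 0.145 w 0.153 j7 0.14 t 7.50
```

arm_command([
  {"hand": 255, "linear": [0, 0, 0], "delta_rot": [0, 0, 1.5]},
  {"hand": 255, "linear": [0, 0, 0], "delta_rot": [0, 0, 1.5]},
])

```text
clock: 7.75
eef_pos: [606.1, 91.1, 85.8]
ee_rot: [0.0, 0.452, 0.892, 0.0]
ft_force: [-0.8, 2.3, 5.3]
gripper_width: 0.154
finger_force: 51.4
```

```bash
python3 f.py
```

```text
[606.1  91.1  85.8] 126.21 F [-0.8  2.3  5.3] Mz 0.065 w 0.154 j7 0.09 t 7.75
```

arm_command([
  {"hand": 255, "linear": [0, 0, 0], "delta_rot": [0, 0, 1.5]},
  {"hand": 255, "linear": [0, 0, 0], "delta_rot": [0, 0, 1.5]},
])

```text
clock: 8.0
eef_pos: [606.1, 91.1, 85.7]
ee_rot: [0.0, 0.476, 0.88, 0.0]
ft_force: [-0.5, 3.1, 4.6]
gripper_width: 0.157
finger_force: 51.4
```

```bash
python3 f.py
```

```text
[606.1  91.1  85.7] 123.2 F [-0.5  3.1  4.6] Mz 0.086 w 0.157 j7 0.05 t 8.00
```

arm_command([
  {"hand": 255, "linear": [0, 0, 0], "delta_rot": [0, 0, 1.5]},
  {"hand": 255, "linear": [0, 0, 0], "delta_rot": [0, 0, 1.5]},
])

```text
clock: 8.25
eef_pos: [606.2, 91.1, 85.8]
ee_rot: [0.0, 0.499, 0.867, 0.0]
ft_force: [-1.3, 2.2, 4.7]
gripper_width: 0.157
finger_force: 51.4
```

```bash
python3 f.py
```

```text
[606.2  91.1  85.8] 120.18 F [-1.3  2.2  4.7] Mz -0.021 w 0.157 j7 0.00 t 8.25
```

arm_command([
  {"hand": 255, "linear": [0, 0, 0], "delta_rot": [0, 0, 1.5]},
  {"hand": 255, "linear": [0, 0, 0], "delta_rot": [0, 0, 1.5]},
])

```text
clock: 8.5
eef_pos: [606.1, 91.1, 85.8]
ee_rot: [0.0, 0.521, 0.853, 0.0]
ft_force: [-0.2, 3.2, 5.7]
gripper_width: 0.155
finger_force: 51.4
```

```bash
python3 f.py
```

```text
[606.1  91.1  85.8] 117.17 F [-0.2  3.2  5.7] Mz 0.145 w 0.155 j7 -0.04 t 8.50
```

arm_command([
  {"hand": 255, "linear": [0, 0, 0], "delta_rot": [0, 0, 1]},
  {"hand": 255, "linear": [0, 0, 0], "delta_rot": [0, 0, 1]},
])

```text
clock: 8.75
eef_pos: [606.1, 91.1, 85.7]
ee_rot: [0.0, 0.535, 0.845, 0.0]
ft_force: [-0.4, 2.4, 5.0]
gripper_width: 0.155
finger_force: 51.4
```

```bash
python3 f.py
```

```text
[606.1  91.1  85.7] 115.28 F [-0.4  2.4  5. ] Mz 0.441 w 0.155 j7 -0.07 t 8.75
```

arm_command([
  {"hand": 255, "linear": [0, 0, 0], "delta_rot": [0, 0, 1]},
  {"hand": 255, "linear": [0, 0, 0], "delta_rot": [0, 0, 1]},
])

```text
clock: 9.0
eef_pos: [606.2, 91.1, 85.8]
ee_rot: [0.0, 0.55, 0.835, 0.0]
ft_force: [-0.5, 2.2, 5.8]
gripper_width: 0.159
finger_force: 51.4
```

```bash
python3 f.py
```

```text
[606.2  91.1  85.8] 113.26 F [-0.5  2.2  5.8] Mz 0.289 w 0.159 j7 -0.10 t 9.00
```

arm_command([
  {"hand": 255, "linear": [0, 0, 0], "delta_rot": [0, 0, 1]},
  {"hand": 255, "linear": [0, 0, 0], "delta_rot": [0, 0, 1]},
])

```text
clock: 9.25
eef_pos: [606.2, 91.1, 85.8]
ee_rot: [0.0, 0.565, 0.825, 0.0]
ft_force: [-1.0, 3.0, 5.1]
gripper_width: 0.156
finger_force: 51.4
```

```bash
python3 f.py
```

```text
[606.2  91.1  85.8] 111.24 F [-1.   3.   5.1] Mz 0.226 w 0.156 j7 -0.13 t 9.25
```

arm_command([
  {"hand": 255, "linear": [0, 0, 0], "delta_rot": [0, 0, 1]},
  {"hand": 255, "linear": [0, 0, 0], "delta_rot": [0, 0, 1]},
])

```text
clock: 9.5
eef_pos: [606.2, 91.2, 85.8]
ee_rot: [0.0, 0.579, 0.815, 0.0]
ft_force: [-0.8, 3.4, 4.7]
gripper_width: 0.154
finger_force: 51.4
```

```bash
python3 f.py
```

```text
[606.2  91.2  85.8] 109.22 F [-0.8  3.4  4.7] Mz 0.085 w 0.154 j7 -0.16 t 9.50
```

arm_command([
  {"hand": 255, "linear": [0, 0, 0], "delta_rot": [0, 0, 1]},
  {"hand": 255, "linear": [0, 0, 0], "delta_rot": [0, 0, 1]},
])

```text
clock: 9.75
eef_pos: [606.2, 91.1, 85.7]
ee_rot: [0.0, 0.593, 0.805, 0.0]
ft_force: [-0.8, 2.7, 4.7]
gripper_width: 0.152
finger_force: 51.3
```

```bash
python3 f.py
```

```text
[606.2  91.1  85.7] 107.22 F [-0.8  2.7  4.7] Mz 0.113 w 0.152 j7 -0.18 t 9.75
```

arm_command([
  {"hand": 255, "linear": [0, 0, 0], "delta_rot": [0, 0, 1]},
  {"hand": 255, "linear": [0, 0, 0], "delta_rot": [0, 0, 1]},
])

```text
clock: 10.0
eef_pos: [606.2, 91.1, 85.7]
ee_rot: [0.0, 0.607, 0.794, 0.0]
ft_force: [-1.3, 2.5, 4.3]
gripper_width: 0.153
finger_force: 51.3
```

```bash
python3 f.py
```

```text
[606.2  91.1  85.7] 105.21 F [-1.3  2.5  4.3] Mz 0.102 w 0.153 j7 -0.21 t 10.00
```

The notch is clear: resistance jumps at a yaw of about 116.5° and fades by 110°. I'll turn back past it, come in clockwise to 116.5°, and let go.

arm_command([
  {"hand": 255, "linear": [0, 0, 0], "delta_rot": [0, 0, -5]},
  {"hand": 255, "linear": [0, 0, 0], "delta_rot": [0, 0, -5]},
  {"hand": 255, "linear": [0, 0, 0], "delta_rot": [0, 0, -4]},
  {"hand": 255, "linear": [0, 0, 0], "delta_rot": [0, 0, 0]},
])

```text
clock: 10.5
eef_pos: [606.1, 91.1, 85.7]
ee_rot: [0.0, 0.506, 0.863, 0.001]
ft_force: [-1.3, 2.9, 5.4]
gripper_width: 0.157
finger_force: 51.6
```

```bash
python3 f.py
```

```text
[606.1  91.1  85.7] 119.24 F [-1.3  2.9  5.4] Mz -0.146 w 0.157 j7 -0.01 t 10.50
```

arm_command([
  {"hand": 255, "linear": [0, 0, 0], "delta_rot": [0, 0, 0.8]},
  {"hand": 255, "linear": [0, 0, 0], "delta_rot": [0, 0, 0]},
])

```text
clock: 10.75
eef_pos: [606.1, 91.1, 85.7]
ee_rot: [0.0, 0.512, 0.859, 0.0]
ft_force: [-1.0, 2.7, 5.2]
gripper_width: 0.154
finger_force: 51.7
```

```bash
python3 f.py
```

```text
[606.1  91.1  85.7] 118.36 F [-1.   2.7  5.2] Mz -0.315 w 0.154 j7 -0.02 t 10.75
```

arm_command([
  {"hand": 255, "linear": [0, 0, 0], "delta_rot": [0, 0, 0.8]},
  {"hand": 255, "linear": [0, 0, 0], "delta_rot": [0, 0, 0]},
])

```text
clock: 11.0
eef_pos: [606.2, 91.1, 85.8]
ee_rot: [0.0, 0.518, 0.855, 0.0]
ft_force: [-0.0, 2.7, 5.2]
gripper_width: 0.157
finger_force: 51.6
```

```bash
python3 f.py
```

```text
[606.2  91.1  85.8] 117.59 F [-0.   2.7  5.2] Mz -0.175 w 0.157 j7 -0.03 t 11.00
```

arm_command([
  {"hand": 255, "linear": [0, 0, 0], "delta_rot": [0, 0, 0.6]},
  {"hand": 255, "linear": [0, 0, 0], "delta_rot": [0, 0, 0]},
])

```text
clock: 11.25
eef_pos: [606.2, 91.1, 85.8]
ee_rot: [0.0, 0.522, 0.853, 0.0]
ft_force: [0.0, 2.8, 5.6]
gripper_width: 0.153
finger_force: 51.5
```

```bash
python3 f.py
```

```text
[606.2  91.1  85.8] 117.03 F [0.  2.8 5.6] Mz 0.037 w 0.153 j7 -0.04 t 11.25
```

Moment is near zero at 117.0°, so that's the centre. Releasing, letting it settle, then rising.

arm_command([
  {"hand": 215, "linear": [0, 0, 0], "delta_rot": [0, 0, 0]},
  {"hand": 180, "linear": [0, 0, 0], "delta_rot": [0, 0, 0]},
  {"hand": 120, "linear": [0, 0, 0], "delta_rot": [0, 0, 0]},
  {"hand": 120, "linear": [0, 0, 0], "delta_rot": [0, 0, 0]},
  {"hand": 120, "linear": [0, 0, 0], "delta_rot": [0, 0, 0]},
])

```text
clock: 11.88
eef_pos: [605.8, 90.3, 85.0]
ee_rot: [-0.0, 0.523, 0.852, -0.0]
ft_force: [-0.2, 0.3, -0.3]
gripper_width: 0.533
finger_force: 0.0
```

arm_command([
  {"hand": 120, "linear": [0, 0, 0], "delta_rot": [0, 0, 0]},
  {"hand": 120, "linear": [0, 0, -0.015], "delta_rot": [0, 0, 0]},
  {"hand": 120, "linear": [0, 0, -0.02], "delta_rot": [0, 0, 0]},
  {"hand": 120, "linear": [0, 0, -0.03], "delta_rot": [0, 0, 0]},
  {"hand": 255, "linear": [0, 0, 0], "delta_rot": [0, 0, 0]},
], squeeze=20)

```text
clock: 12.5
eef_pos: [608.1, 91.2, 154.2]
ee_rot: [0.002, 0.523, 0.852, 0.002]
ft_force: [0.4, 0.2, -0.6]
gripper_width: 0.332
finger_force: 0.0
```

```bash
python3 f.py;python3 - <<'E'
from plan import *
P,y=pose();rows(P,y,[517.1,102.8,P[2]],y,3,255)
E
```

```text
[608.1  91.2 154.2] 116.93 F [ 0.4  0.2 -0.6] Mz 0.023 w 0.332 j7 -0.01 t 12.50
{"hand": 255, "linear": [0.0172, -0.0253, -0.0], "delta_rot": [0, 0, -0.0]},
{"hand": 255, "linear": [0.0172, -0.0253, -0.0], "delta_rot": [0, 0, -0.0]},
{"hand": 255, "linear": [0.0172, -0.0253, -0.0], "delta_rot": [0, 0, -0.0]},
```

arm_command([
  {"hand": 255, "linear": [0.0172, -0.0253, 0], "delta_rot": [0, 0, 0]},
  {"hand": 255, "linear": [0.0172, -0.0253, 0], "delta_rot": [0, 0, 0]},
  {"hand": 255, "linear": [0.0172, -0.0253, 0], "delta_rot": [0, 0, 0]},
  {"hand": 255, "linear": [0, 0, 0.03], "delta_rot": [0, 0, 0]},
  {"hand": 255, "linear": [0, 0, 0], "delta_rot": [0, 0, 0]},
])

```text
clock: 13.12
eef_pos: [513.2, 101.7, 119.1]
ee_rot: [-0.001, 0.523, 0.852, -0.001]
ft_force: [-0.9, 0.2, 0.3]
gripper_width: 0.002
finger_force: 0.0
```

```bash
python3 f.py;python3 - <<'E'
from plan import *
P,y=pose();rows(P,y,[517.1,102.8,97],y,1,255)
a=optics.camera('top')[120:220,190:300];b=optics.camera('scene')[130:270,270:400]
cv2.imwrite('pics/e.png',np.hstack([cv2.resize(a,(400,364),interpolation=cv2.INTER_CUBIC),cv2.resize(b,(338,364),interpolation=cv2.INTER_CUBIC)])[:,:,::-1])
E
```

```text
[513.2 101.7 119.1] 116.95 F [-0.9  0.2  0.3] Mz -0.053 w 0.002 j7 -0.10 t 13.12
{"hand": 255, "linear": [-0.0008, 0.004, 0.0221], "delta_rot": [0, 0, -0.0]},
```

View pics/e.png

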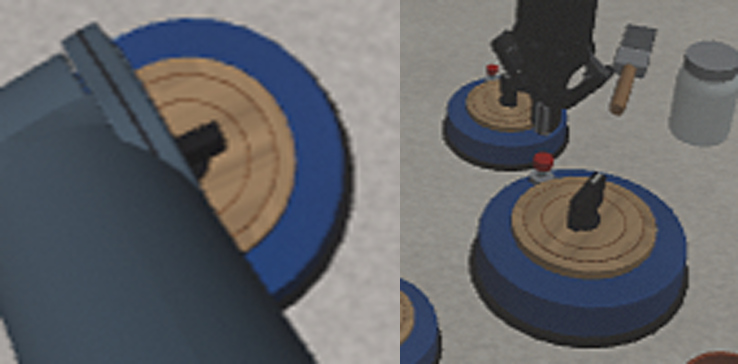

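The knob now stands turned, with its mark pointing left of the robot. The closed fingertips (541,130 in the crop) are above the red cap (543,160). I'll centre and go down to just above the cap.

arm_command([
  {"hand": 255, "linear": [-0.0008, 0.004, 0.011], "delta_rot": [0, 0, 0]},
  {"hand": 255, "linear": [0, 0, 0.011], "delta_rot": [0, 0, 0]},
  {"hand": 255, "linear": [0, 0, 0], "delta_rot": [0, 0, 0]},
])

```text
clock: 13.6
eef_pos: [518.0, 103.1, 97.1]
ee_rot: [-0.001, 0.523, 0.852, -0.001]
ft_force: [0.8, -0.1, 0.5]
gripper_width: -0.003
finger_force: 0.0
```

```bash
python3 f.py;python3 - <<'E'
from plan import *
P,y=pose();rows(P,y,[517.1,102.8,92],y,1,255)
E
```

```text
[518.  103.1  97.1] 116.94 F [ 0.8 -0.1  0.5] Mz -0.032 w -0.003 j7 -0.12 t 13.60
{"hand": 255, "linear": [0.0001, -0.0009, 0.0051], "delta_rot": [0, 0, -0.0]},
```

arm_command([
  {"hand": 255, "linear": [0, -0.0008, 0.004], "delta_rot": [0, 0, 0]},
  {"hand": 255, "linear": [0, 0, 0.003], "delta_rot": [0, 0, 0]},
  {"hand": 255, "linear": [0, 0, 0.001], "delta_rot": [0, 0, 0]},
])

```text
clock: 13.98
eef_pos: [517.9, 102.9, 90.0]
ee_rot: [-0.0, 0.523, 0.852, -0.0]
ft_force: [0.4, -0.2, -0.1]
gripper_width: -0.001
finger_force: 0.0
```

arm_command([
  {"hand": 255, "linear": [0, 0, 0.001], "delta_rot": [0, 0, 0]},
  {"hand": 255, "linear": [0, 0, 0.001], "delta_rot": [0, 0, 0]},
])

```text
clock: 14.22
eef_pos: [518.1, 102.9, 88.2]
ee_rot: [0.0, 0.523, 0.852, 0.0]
ft_force: [-0.6, 0.4, 0.2]
gripper_width: -0.003
finger_force: 0.0
```

arm_command([
  {"hand": 255, "linear": [0, 0, 0.001], "delta_rot": [0, 0, 0]},
  {"hand": 255, "linear": [0, 0, 0.001], "delta_rot": [0, 0, 0]},
])

```text
clock: 14.48
eef_pos: [518.1, 103.0, 86.3]
ee_rot: [0.0, 0.523, 0.852, 0.0]
ft_force: [-0.4, -0.7, 3.5]
gripper_width: 0.003
finger_force: 1.6
```

Contact is at about 3.5 N. Pressing on in small steps.

arm_command([
  {"hand": 255, "linear": [0, 0, 0.001], "delta_rot": [0, 0, 0]},
  {"hand": 255, "linear": [0, 0, 0.001], "delta_rot": [0, 0, 0]},
])

```text
clock: 14.72
eef_pos: [518.1, 103.0, 84.2]
ee_rot: [0.0, 0.523, 0.852, 0.0]
ft_force: [-0.1, 0.5, 2.6]
gripper_width: 0.003
finger_force: 1.6
```

arm_command([
  {"hand": 255, "linear": [0, 0, 0.0005], "delta_rot": [0, 0, 0]},
  {"hand": 255, "linear": [0, 0, 0.0005], "delta_rot": [0, 0, 0]},
])

```text
clock: 14.98
eef_pos: [518.1, 103.0, 83.2]
ee_rot: [0.0, 0.523, 0.852, 0.0]
ft_force: [-0.3, -0.5, 3.6]
gripper_width: -0.004
finger_force: 1.6
```

The pin is past 2 mm with only sliding force, so it has entered the notch. Continuing to the stop.

arm_command([
  {"hand": 255, "linear": [0, 0, 0.001], "delta_rot": [0, 0, 0]},
  {"hand": 255, "linear": [0, 0, 0.001], "delta_rot": [0, 0, 0]},
  {"hand": 255, "linear": [0, 0, 0.001], "delta_rot": [0, 0, 0]},
])

```text
clock: 15.35
eef_pos: [518.1, 102.9, 80.1]
ee_rot: [0.0, 0.523, 0.852, 0.0]
ft_force: [0.2, -0.3, 3.4]
gripper_width: 0.001
finger_force: 1.6
```

arm_command([
  {"hand": 255, "linear": [0, 0, 0.0007], "delta_rot": [0, 0, 0]},
  {"hand": 255, "linear": [0, 0, 0.0003], "delta_rot": [0, 0, 0]},
])

```text
clock: 15.6
eef_pos: [518.1, 102.9, 79.2]
ee_rot: [0.0, 0.523, 0.852, 0.0]
ft_force: [-0.0, 0.4, 2.1]
gripper_width: -0.0
finger_force: 1.6
```

arm_command([
  {"hand": 255, "linear": [0, 0, 0.0005], "delta_rot": [0, 0, 0]},
  {"hand": 255, "linear": [0, 0, 0], "delta_rot": [0, 0, 0]},
])

```text
clock: 15.85
eef_pos: [518.0, 103.0, 78.7]
ee_rot: [0.0, 0.523, 0.852, 0.0]
ft_force: [0.4, 0.6, 2.2]
gripper_width: -0.0
finger_force: 1.2
```

arm_command([
  {"hand": 255, "linear": [0, 0, 0.0005], "delta_rot": [0, 0, 0]},
  {"hand": 255, "linear": [0, 0, 0], "delta_rot": [0, 0, 0]},
])

```text
clock: 16.1
eef_pos: [518.1, 102.9, 78.2]
ee_rot: [0.0, 0.523, 0.852, 0.0]
ft_force: [0.2, 0.8, 2.6]
gripper_width: -0.001
finger_force: 1.2
```

arm_command([
  {"hand": 255, "linear": [0, 0, 0.0004], "delta_rot": [0, 0, 0]},
  {"hand": 255, "linear": [0, 0, 0], "delta_rot": [0, 0, 0]},
])

```text
clock: 16.35
eef_pos: [518.1, 103.0, 78.1]
ee_rot: [0.0, 0.523, 0.852, -0.0]
ft_force: [-0.7, -1.0, 6.3]
gripper_width: -0.003
finger_force: 3.1
```

arm_command([
  {"hand": 255, "linear": [0, 0, 0.0003], "delta_rot": [0, 0, 0]},
  {"hand": 255, "linear": [0, 0, 0], "delta_rot": [0, 0, 0]},
])

```text
clock: 16.6
eef_pos: [518.2, 103.0, 78.0]
ee_rot: [0.0, 0.523, 0.852, 0.0]
ft_force: [-1.8, -0.1, 8.7]
gripper_width: -0.001
finger_force: 4.6
```

The pin stopped at TCP z = 78.0, which is exactly 10 mm of travel, and the force rose to 8.7 N. It's fully home, so I'll back off and take a look.

arm_command([
  {"hand": 255, "linear": [0, 0, -0.005], "delta_rot": [0, 0, 0]},
  {"hand": 255, "linear": [0, 0, -0.02], "delta_rot": [0, 0, 0]},
  {"hand": 255, "linear": [0, 0, -0.04], "delta_rot": [0, 0, 0]},
  {"hand": 255, "linear": [0, 0, -0.04], "delta_rot": [0, 0, 0]},
  {"hand": 255, "linear": [0, 0, 0], "delta_rot": [0, 0, 0]},
])

```text
clock: 17.23
eef_pos: [519.6, 103.4, 185.1]
ee_rot: [0.002, 0.523, 0.852, 0.002]
ft_force: [-0.5, -0.4, -0.5]
gripper_width: 0.001
finger_force: 0.0
```

```bash
python3 f.py;python3 - <<'E'
from plan import *
cv2.imwrite('pics/g.png',cv2.resize(optics.camera('scene')[120:320,220:420],(600,600),interpolation=cv2.INTER_CUBIC)[:,:,::-1])
E
```

```text
[519.6 103.4 185.1] 116.93 F [-0.5 -0.4 -0.5] Mz -0.015 w 0.001 j7 -0.05 t 17.23
```

View pics/g.png

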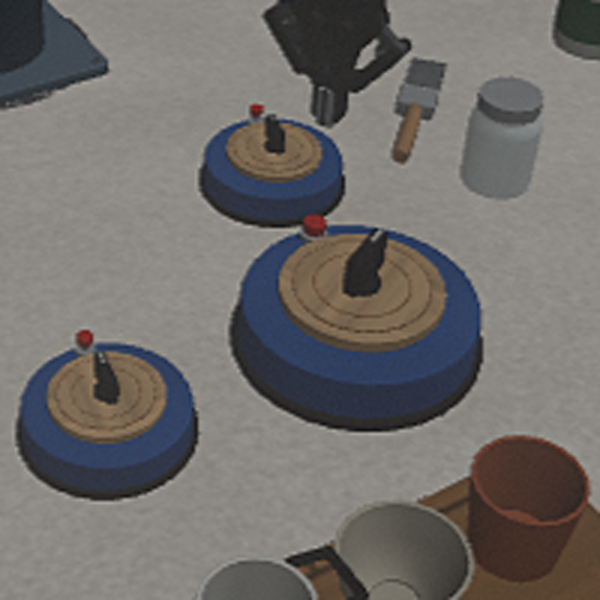

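The large stand's red cap at (314,225) now sits low on its collar. The knob stays turned, the arm is clear of everything, and nothing else in view has moved.

```bash
python3 -c "
from cell import workorder
print(workorder.hand_in())"
```

```text
the job is handed in; nothing more can be done
None
```

The turntable is settled in its notch, about 0.96 rad on the dial, and the lock pin went its full 10 mm home with under 9 N; the job was handed in at about 17 s with the arm clear.

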